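Find the brass-cored end cap on the lazy wheel

ROBOT

A 7-joint arm with a two-finger parallel gripper is mounted at the origin on the work surface. World frame = base frame: x ahead of the robot, y to its left, z up, the work surface at z = 0. Lengths are in m, angles in rad, forces in N, time in s.
With the tool pointing down it reaches from about 0.425 to 1.025 m from the base axis. Payload 3.6 kg.
Tool frame: the origin (TCP) lies between the finger pads; the fingertips stand 14 mm ahead of it and the grasp point (between the pads) lies 5 mm behind it; z points along the fingers, x is the direction in which the jaws open and shut, and the axes are right-handed (so a half turn about z gives the same grasp; the last joint's range is limited). The gripper opens to 85 mm and grips with 20 to 120 N. Pads are 22 mm wide; open, the fingers measure 114 mm over their backs; the gripper's body (76 mm by 85 mm) begins 54 mm behind the grasp point. The pads swing forward as they close: fully open they stand 13 mm farther back than shut.
Start: joints at [1.022, 0.591, 0.048, 1.609, -0.033, 0.943, -0.034], TCP at [0.319, -0.651, 0.225] pointing down, gripper open.
Joint ranges: [-2.69, 2.69], [-0.47, 2.24], [-1.27, 1.36], [0.19, 2.51], [-1.53, 4.68], [0.08, 2.07], [-3.09, 3.09]. Speed limits (rad/s): [2.57, 2.57, 3.14, 3.14, 3.14, 3.14, 3.14].

INTERFACE

Orientations are given as a unit quaternion [x, y, z, w].
In Python, from plant import ctrl, cams gives the robot as it stands.
- The arm moves only by the tool servo_tool, never from a script. Its argument "rows" is a list of rows, each a list of 3 entries, a list of its own where there are three numbers: the shift along the tool's x, y, z in m, then the turn, a rotation vector about the tool's x, y, z in rad, then the closure, from 0 (fully open) to 1 (shut). In form: [[[dx, dy, dz], [wx, wy, wz], gripper], ...]. A call has exactly 5 rows; each row is the pose to reach, as a shift and turn from the pose commanded when the call began, along the tool's axes at that moment; what a row does not reach only later rows make up. A row lasts 1/10 s, in which the tool goes at most 50 mm and 8.59 degrees, less where a joint would pass 70% of its speed; a pose out of reach is approached as far as the arm can. A call with a gripper value outside its range is refused whole. The fingers move at their own pace and stop on an object; the grip force is fixed at half the most. Time passes only in rows, so rows that repeat a pose let the fingers close, or fill a call up. It gives the time, the measured TCP pose, the force and the opening at its end, in the units of the state.
- ctrl.state(): the state, without advancing time (a new reading comes with each control period).
- cams.capture(name): name is "scene" or "top" or "wrist"; returns a dict with "image" (480x640x3 uint8, blue, green, red), "mtx" (3x3 intrinsics, pixels), "k1" (the pictures are not rectified: a ray, as slopes to the right and down, at radius r is drawn at 1 + k1 r^2 times it, then the intrinsics apply), "position" and "attitude" of the camera in the world; the wrist camera has in their place "hand_eye" (4x4, takes a point from camera to tool coordinates, whose origin is the TCP and whose axes are the tool frame's). Camera axes: x right, y down, z forward; pixel columns grow to the right and rows downward; lengths in m; the calibration is good to about 2 mm. A picture is of the moment at which its call begins: read the wrist's pose just before it. There is no depth.
- ctrl.finish_job(): hands the job in, once; it reports no verdict.
The state is a dict: "clock": time; "q": joint angles; "qd": joint speeds; "joint_efforts": joint torques, N m; "ee_pos": TCP position; "orientation": TCP orientation; "contact_force": force on the tool from outside, world axes, zero at the start; "moment": the same for the moment, N m; "width": finger opening in m.
Only numpy, scipy, OpenCV 4.12 (cv2) and the standard library are available. Lean on these libraries where they do the work, as an engineer would, in place of code of your own. Each camera call takes 0.05 s, during which the arm holds its last target.

TASK

Three bone end caps on the lazy wheel look alike, but one has a brass core and is much heavier. Take the wheel by its knob and swing it clockwise, seen from above, all the way round to its stop so that the caps come out from under the shelf, then feel by lifting which cap is the heavy one. Stand the heavy cap upright in the empty bay of the walnut peg box and leave the other two standing on the wheel, setting caps down without dropping them and without disturbing the pot, the hand drill or the tuning key.

Things in the scene. Friction and masses are not known exactly. Their poses are not given: they have to be found in the camera images.
- stand: fixed stand of the lazy wheel; its low shelf is described at shelf_edge. Origin: on the wheel's axis at bench level, z up. The wheel is a plain dark wooden disc, 340 mm diameter, its top face 28 mm above the bench. The shelf covers the half of the wheel on the stand's +y side. The stand's yaw is within 0.22 rad of the bench's axes
- shelf_edge (a point): middle of the shelf's free edge, top face, 115 mm above the bench and 5 mm to the -y side of the wheel's axis. The fixed board runs 200 mm each way along the stand's x and 215 mm to +y; its underside is 103 mm above the bench. Thin posts stand at x = +-190 mm, y = 20 and 200 mm in the stand's frame; small stock at its back rises 45 mm above it
- wheel (a joint): angle of the lazy wheel in rad, growing clockwise seen from above; hard stop at 2.5. It turns stiffly (0.2 N m, 1.4 N at the knob) and stays where it is left. At the start it lies between 0 and 0.15, with the caps under the shelf
- knob_top (a point): centre of the top of the wheel's knob: an upright pale wooden round stick, 18 mm diameter, 145 mm from the wheel's axis, its top 92 mm above the bench, 60 mm of it free to grip above a small brass foot. It spins freely on its post and goes round with the wheel: in the stand's frame it is at -18 degrees (from +x towards +y) at joint 0 and goes clockwise, by way of the -y side, to -161 degrees at the stop
- cap_k: bone end cap: upright round plug, 40 mm diameter, 55 mm tall, top edge bevelled from 49 mm up, thin dark line round its foot. Origin: centre of its underside, z up. It stands loose on the wheel. The three caps look alike; two are hollow (0.077 to 0.094 kg), one has a brass core (0.30 to 0.36 kg). Which of the three places holds the heavy one changes from start to start
- cap_m: bone end cap: upright round plug, 40 mm diameter, 55 mm tall, top edge bevelled from 49 mm up, thin dark line round its foot. Origin: centre of its underside, z up. It stands loose on the wheel. The three caps look alike; two are hollow (0.077 to 0.094 kg), one has a brass core (0.30 to 0.36 kg). Which of the three places holds the heavy one changes from start to start
- cap_t: bone end cap: upright round plug, 40 mm diameter, 55 mm tall, top edge bevelled from 49 mm up, thin dark line round its foot. Origin: centre of its underside, z up. It stands loose on the wheel. The three caps look alike; two are hollow (0.077 to 0.094 kg), one has a brass core (0.30 to 0.36 kg). Which of the three places holds the heavy one changes from start to start
- pegbox: fixed walnut peg box, 110 mm along its x, 200 mm along its y, walls 6 mm thick and 22 mm high, parted across the middle of its length. The half on its +y side is the empty bay; the other half holds wooden pegs no higher than the walls. Origin: centre of its underside, z up
- bay (a point): centre of the inner floor, 6 mm above the bench, of the peg box's empty bay, which is 98 mm (along the box's x) by 91 mm (y) inside and 16 mm deep. Axes as the box's
- pot: small brown glazed pot, 64 mm wide at the rim, 50 mm tall, loose on the middle of the wheel; origin: centre of its underside. Leave it alone (it may turn with the wheel)
- drill: rusty hand drill with a crank, about 330 mm long and 76 mm tall, lying on the bench beyond the peg box; origin at bench level under its gear, long axis x. Leave it alone
- key: T-shaped silvery tuning key, 93 mm long, 70 mm over its bar, 10 mm thick, lying on the bench on the robot's side; origin at bench level under the middle of its stem. Leave it alone
Not all that is in view belongs to the job. Several things have the shape of the pegbox; the one meant has the colours described above.

How it is judged:
On the way:
1. the wheel has been swung clockwise round to its stop (value of joint wheel above 2.38 rad), for 0.1 s.
At the end, for the whole second after the job is handed in: The heavy cap (it bears on the box with over 2 N, which neither hollow cap does) stands upright (within 0.15 rad) on the floor of the empty bay, its centre within 36 mm of the bay's centre; the two light caps stand upright on the wheel's top, within 165 mm of its axis; all three at rest (((horizontal distance between cap_k and bay below 0.036 m and z of cap_k in the frame of bay between -0.006 and 0.006 m and contact force between cap_k and pegbox above 2 N and angle between each of cap_k, cap_m, cap_t's own z axis and vertical below 0.15 rad and linear speed of each of cap_k, cap_m, cap_t below 0.02 m/s and horizontal distance between each of cap_m, cap_t and stand below 0.165 m and z of cap_m in the frame of stand between 0.022 and 0.034 m and z of cap_t in the frame of stand between 0.022 and 0.034 m) or (horizontal distance between cap_m and bay below 0.036 m and z of cap_m in the frame of bay between -0.006 and 0.006 m and contact force between cap_m and pegbox above 2 N and angle between each of cap_m, cap_k, cap_t's own z axis and vertical below 0.15 rad and linear speed of each of cap_m, cap_k, cap_t below 0.02 m/s and horizontal distance between each of cap_k, cap_t and stand below 0.165 m and z of cap_k in the frame of stand between 0.022 and 0.034 m and z of cap_t in the frame of stand between 0.022 and 0.034 m) or (horizontal distance between cap_t and bay below 0.036 m and z of cap_t in the frame of bay between -0.006 and 0.006 m and contact force between cap_t and pegbox above 2 N and angle between each of cap_t, cap_k, cap_m's own z axis and vertical below 0.15 rad and linear speed of each of cap_t, cap_k, cap_m below 0.02 m/s and horizontal distance between each of cap_k, cap_m and stand below 0.165 m and z of cap_k in the frame of stand between 0.022 and 0.034 m and z of cap_m in the frame of stand between 0.022 and 0.034 m))); the robot touches nothing.
It fails at once if the pot is shifted by more than 30 mm (distance of pot from where it was at the start of the episode above 0.03 m).
It fails at once if the hand drill is shifted by more than 30 mm (distance of drill from where it was at the start of the episode above 0.03 m).
It fails at once if the tuning key is shifted by more than 30 mm (distance of key from where it was at the start of the episode above 0.03 m).
It fails at once if a cap is dropped (it falls free at more than 0.9 m/s, that is from over 40 mm) ((linear speed of cap_k above 0.9 m/s and contact force between the fingers and cap_k below 0.05 N) or (linear speed of cap_m above 0.9 m/s and contact force between the fingers and cap_m below 0.05 N) or (linear speed of cap_t above 0.9 m/s and contact force between the fingers and cap_t below 0.05 N)).
It also fails if it takes over 72 s, if anything falls off the work surface, if the arm or the gripper's body presses on something with over 40 N, if the wrist force passes 120 N, or if a joint passes its speed limit or range.

## Working session

There is one attempt and no reset: what is moved stays moved. The work goes in short steps, Python scripts to look and compute and a tool call to move; the robot and the scene stay as the last step left them, time stands still between calls to the robot, and variables do not carry over. Pictures are saved under pics/ and viewed, and the job is handed in when it is done.

Besides the shell and the picture viewer there is one more tool, called after ">>>" as name(argument=value, ...) on one line, values as JSON. servo_tool: Moves the arm, as the interface text tells. Its arguments: {"type":"object","properties":{"rows":{"type":"array"}},"required":["rows"]}

```bash
mkdir -p pics; ls; cat > h.py <<'E'
import numpy as np,cv2
from scipy.spatial.transform import Rotation as R
from plant import ctrl,cams
def cap(n,save=None):
    s=ctrl.state() if n=='wrist' else None
    c=cams.capture(n)
    if n=='wrist':
        T=np.eye(4);T[:3,:3]=R.from_quat(s['orientation']).as_matrix();T[:3,3]=s['ee_pos']
        T=T@np.array(c['hand_eye']);c['Rm']=T[:3,:3];c['p']=T[:3,3]
    else:
        c['p']=np.array(c['position']);a=np.array(c['attitude'])
        c['Rm']=R.from_quat(a).as_matrix() if a.size==4 else a
    if save: cv2.imwrite('pics/'+save,c['image'])
    return c
def ray(c,u,v):
    K=np.array(c['mtx']);d=np.array([c['k1'],0,0,0],float)
    p=cv2.undistortPoints(np.array([[[u,v]]],float),K,d)[0,0]
    return c['Rm']@np.array([p[0],p[1],1.])
def onz(c,u,v,z):
    r=ray(c,u,v);return c['p']+r*(z-c['p'][2])/r[2]
def proj(c,P):
    P=(np.atleast_2d(P)-c['p'])@c['Rm']
    q,_=cv2.projectPoints(P,np.zeros(3),np.zeros(3),np.array(c['mtx']),np.array([c['k1'],0,0,0],float));return q[:,0]
def st():
    s=ctrl.state();
    for k in s: print(k,np.round(s[k],4))
    return s
E
python3 - <<'E'
from h import *
st()
for n in ('scene','top','wrist'):
    c=cap(n,n+'0.png');print(n,c['mtx'],c['k1'],c['p'],c['Rm'].round(3))
E
```

```text
pics
clock 0.0
q [ 1.0215  0.5921  0.0483  1.6099 -0.0333  0.9427 -0.0337]
qd [-0.0014  0.0015 -0.0001  0.0001 -0.001  -0.0005  0.0002]
joint_efforts [ 8.00000e-04 -5.48701e+01  1.54680e+00 -1.98128e+01  9.40000e-03
  8.90000e-03 -0.00000e+00]
ee_pos [ 0.3188 -0.6502  0.2241]
orientation [ 8.486e-01 -5.290e-01 -1.000e-03 -5.000e-04]
contact_force [-0.5638  0.327  -0.2676]
moment [ 0.0398  0.0236 -0.0281]
width 0.0853
scene [[441.08263662   0.         318.61991515]
 [  0.         441.08263662 235.73670424]
 [  0.           0.           1.        ]] -0.020990569977388015 [ 1.05171329 -0.12161476  0.85651761] [[-0.009  0.81  -0.586]
 [ 1.     0.003 -0.011]
 [-0.008 -0.586 -0.81 ]]
top [[498.67208857   0.         323.80804735]
 [  0.         498.67208857 241.04589108]
 [  0.           0.           1.        ]] -0.11768688648530368 [ 0.3851881  -0.13744993  1.09377945] [[ 0.029 -0.995  0.096]
 [-1.    -0.028  0.009]
 [-0.006 -0.096 -0.995]]
wrist [[382.84079591   0.         323.60531388]
 [  0.         382.84079591 226.29159123]
 [  0.           0.           1.        ]] -0.07805277308589827 [ 0.38648194 -0.61777191  0.37281658] [[ 0.441 -0.858 -0.266]
 [-0.898 -0.421 -0.128]
 [-0.002  0.295 -0.955]]
```

View pics/scene0.png

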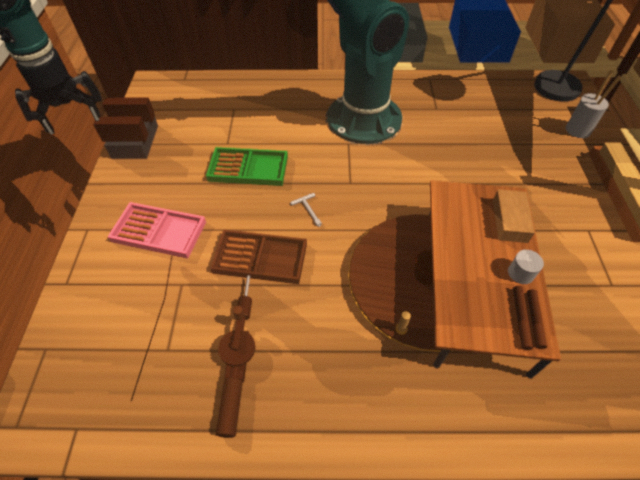

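View pics/top0.png

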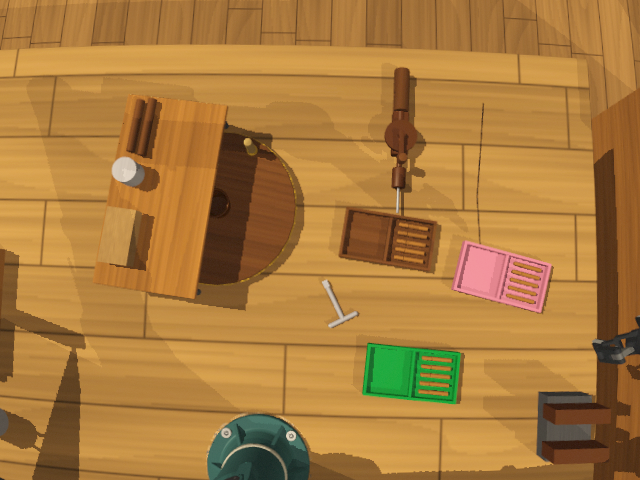

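View pics/wrist0.png

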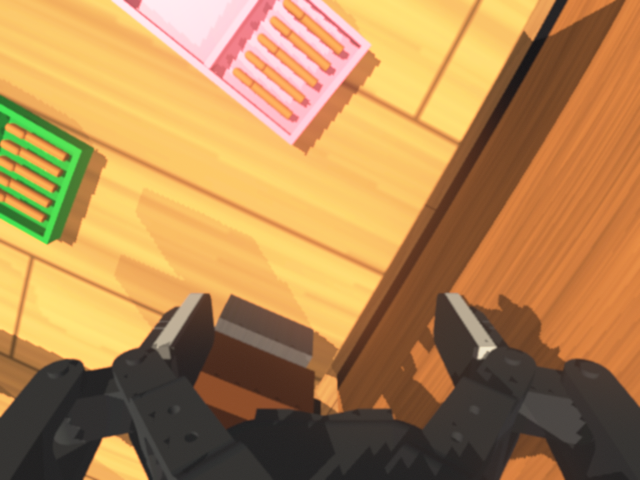

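The top view shows three peg-box shapes: green (412,373), pink (503,276) and walnut (388,240). The walnut one fits the description, and its plain bay is the left half at about (367,236). The shelf covers the left of the wheel and the knob is at about (250,147). Next I'll measure these.

```bash
python3 - <<'E'
from h import *
c=cap('top');im=c['image']
cv2.imwrite('pics/t1.png',cv2.resize(im[60:320,80:320],None,fx=3,fy=3,interpolation=cv2.INTER_CUBIC)[:600*2][:780][:, :720][:600])
cv2.imwrite('pics/t2.png',cv2.resize(im[195:285,325:455],None,fx=6,fy=6,interpolation=cv2.INTER_CUBIC))
s=cap('scene')['image']
cv2.imwrite('pics/s1.png',cv2.resize(s[180:380,330:570],None,fx=3,fy=3,interpolation=cv2.INTER_CUBIC))
E
```

```text
(no output)
```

View pics/t1.png

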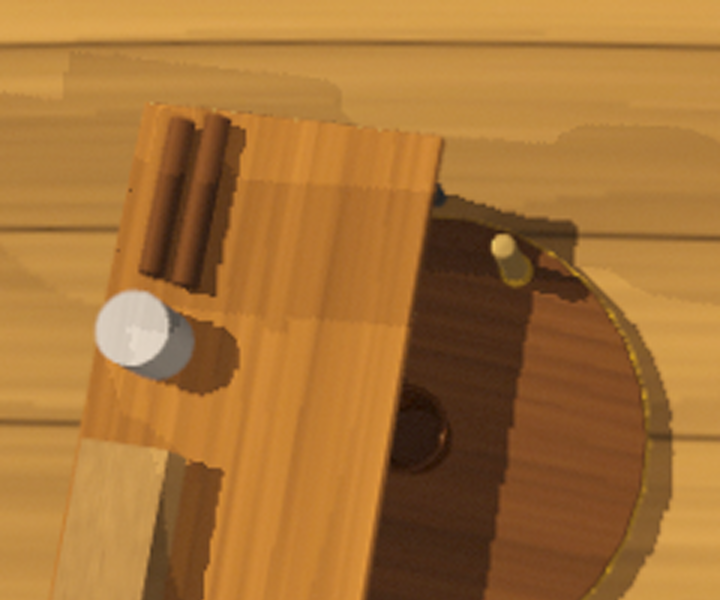

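View pics/t2.png

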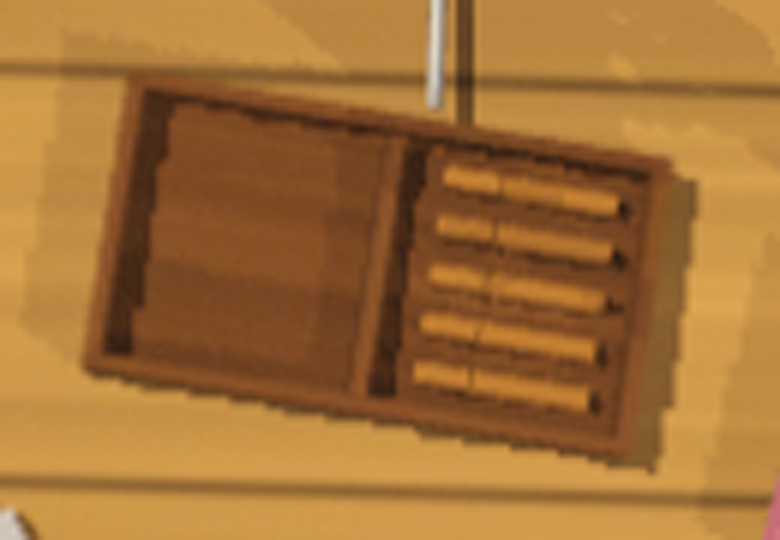

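View pics/s1.png

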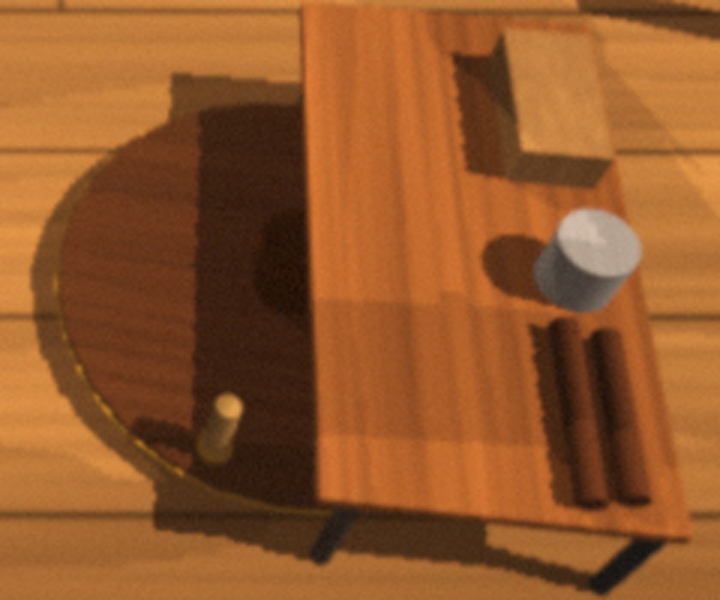

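```bash
python3 - <<'E'
from h import *
t=cap('top');s=cap('scene')
def tri(a,b):
    r1=ray(t,*a);r2=ray(s,*b);r1/=np.linalg.norm(r1);r2/=np.linalg.norm(r2)
    k=np.linalg.lstsq(np.c_[r1,-r2],s['p']-t['p'],rcond=None)[0]
    return t['p']+k[0]*r1,s['p']+k[1]*r2
print('knob',tri((248.3,142),(406.3,315)),onz(t,248.3,142,.092),onz(s,406.3,315,.092))
A=onz(t,227.7,106,.115);B=onz(t,197,298,.115)
A2=onz(s,330+319/3,180+499/3,.115);B2=onz(s,330+303/3,180+4/3,.115)
for a,b in((A,B),(A2,B2)):
    d=(a-b)[:2];y=np.arctan2(d[1],d[0]);m=(a+b)/2;x=d/np.linalg.norm(d);yy=np.array([-x[1],x[0]])
    print('shelf',a,b,np.linalg.norm(d),'yaw',y,'axis',m[:2]+.005*yy)
# wheel disc rim fit from top: pick rim points
rim=[(80+545/3,60+252/3),(80+600/3,60+300/3),(80+647/3,60+400/3),(80+643/3,60+450/3),(80+610/3,60+560/3)]
P=np.array([onz(t,u,v,.028)[:2] for u,v in rim])
M=np.c_[2*P,np.ones(len(P))];z=np.linalg.lstsq(M,(P**2).sum(1),rcond=None)[0];print('rimfit',z[:2],np.sqrt(z[2]+z[0]**2+z[1]**2))
bx=np.array([onz(t,325+u/6,195+v/6,.022)[:2] for u,v in((133,75),(672,160),(632,455),(83,365))])
print(bx,bx.mean(0),[np.linalg.norm(bx[i]-bx[i-1]) for i in range(4)])
d=bx[0]+bx[3]-bx[1]-bx[2];d/=np.linalg.norm(d);print('ydir',d,'bay',bx.mean(0)+d*.0485)
pot=onz(t,80+412/3,60+430/3,.078);print('pot',pot)
E
```

```text
knob (array([0.68333151, 0.03398374, 0.09228821]), array([0.68337756, 0.03504409, 0.09248343])) [0.68341731 0.03403308 0.092     ] [0.6831445  0.03514321 0.092     ]
shelf [0.75236569 0.07674928 0.115     ] [0.35937436 0.11783854 0.115     ] 0.395133539245947 yaw -0.10417660818198497 axis [0.55638997 0.10226681]
shelf [0.75432417 0.07680744 0.115     ] [0.36143624 0.12241525 0.115     ] 0.39552622802481613 yaw -0.11556625773496268 axis [0.55845675 0.10457799]
rimfit [0.55853144 0.09769759] 0.16269485147922733
[[ 0.56288428 -0.17663001]
 [ 0.53759227 -0.37321054]
 [ 0.43021295 -0.35951154]
 [ 0.45713561 -0.16125309]] [ 0.49695628 -0.26765129] [np.float64(0.1068608015325451), np.float64(0.19820088197883018), np.float64(0.1082496245214486), np.float64(0.2000780900120008)]
ydir [0.13110157 0.99136894] bay [ 0.5033147 -0.2195699]
pot [0.55517161 0.09486177 0.078     ]
```

Measured:

| Item | Position (world) | Other |
|---|---|---|
| Stand axis | ≈ (0.557, 0.103) | yaw ≈ −0.11 |
| Knob | (0.683, 0.0345) | joint ≈ 0.07 |
| Bay | ≈ (0.503, −0.219) | |

Next I'll write a helper that converts world targets into tool-axis shifts.

```bash
cat >> h.py <<'E'
def go(P,ang=None,tilt=None):
    """print tool-axis shift/turn to world pos P, tool-down with tool x at world angle ang(deg)"""
    s=ctrl.state();Rm=R.from_quat(s['orientation'])
    out=[]
    for p in np.atleast_2d(P):
        print('shift',(Rm.inv().apply(p-np.array(s['ee_pos']))*1000).round(1),end=' ')
    if ang is not None:
        a=np.radians(ang);x=np.array([np.cos(a),np.sin(a),0]);z=np.array([0,0,-1.])
        if tilt is not None:
            pass
        T=R.from_matrix(np.c_[x,np.cross(z,x),z]);print('turn',(Rm.inv()*T).as_rotvec().round(4),end='')
    print()
E
python3 - <<'E'
from h import *
go([[.4,-.44,.225],[.54,-.2,.225],[.683,.0345,.18]],-6.3)
E
```

```text
shift [-1.536e+02 -1.655e+02  1.000e-01] shift [-3.075e+02 -3.968e+02  1.000e-01] shift [-455.1 -628.5   45.2] turn [-2.000e-04  5.000e-04 -1.005e+00]
```

>>> servo_tool(rows=[[[-0.02,-0.027,0],[0,0,0],0],[[-0.048,-0.066,0],[0,0,0],0],[[-0.077,-0.106,0],[0,0,0],0],[[-0.105,-0.145,0],[0,0,0],0],[[-0.133,-0.184,0],[0,0,0],0]])

```text
clock: 0.85
ee_pos: [0.4266, -0.4489, 0.2255]
orientation: [0.849, -0.529, 0.0, -0.0]
contact_force: [0.1, -0.8, 0.2]
width: 0.0853
```

>>> servo_tool(rows=[[[-0.028,-0.039,0],[0,0,0],0],[[-0.057,-0.078,0],[0,0,0],0],[[-0.085,-0.118,0],[0,0,0],0],[[-0.113,-0.157,0],[0,0,0],0],[[-0.141,-0.196,0],[0,0,0],0]])

```text
clock: 1.35
ee_pos: [0.5405, -0.2359, 0.2256]
orientation: [0.849, -0.529, 0.0, -0.0]
contact_force: [0.7, -0.1, -0.5]
width: 0.0854
```

>>> servo_tool(rows=[[[-0.028,-0.039,0],[0,0,-0.14],0],[[-0.057,-0.078,0],[0,0,-0.28],0],[[-0.085,-0.118,0],[0,0,-0.42],0],[[-0.113,-0.157,0],[0,0,-0.56],0],[[-0.141,-0.196,0],[0,0,-0.7],0]])

```text
clock: 1.85
ee_pos: [0.6544, -0.0231, 0.2256]
orientation: [0.979, -0.203, 0.0, 0.0]
contact_force: [0.7, -0.2, -0.4]
width: 0.0851
```

```bash
python3 - <<'E'
from h import *
st();go([[.683,.0345,.15],[.683,.0345,.075]],-6.3)
E
```

```text
clock 1.85
q [ 0.1053  0.5077 -0.2003  1.7689  0.1266  0.8769 -0.5608]
qd [-0.4137  0.2739 -0.3724 -0.4721  0.2717  0.2372  0.51  ]
joint_efforts [ 1.23560e+00 -5.13323e+01 -1.54000e+00 -1.72654e+01 -2.43100e-01
 -4.92000e-02 -3.52000e-01]
ee_pos [ 0.6544 -0.0231  0.2256]
orientation [ 9.791e-01 -2.032e-01  3.000e-04  1.000e-04]
contact_force [ 0.6996 -0.2377 -0.407 ]
moment [-0.0199 -0.0377  0.0808]
width 0.0851
shift [  3.2 -64.2  75.6] shift [  3.2 -64.2 150.6] turn [ 1.000e-04 -6.000e-04 -2.993e-01]
```

>>> servo_tool(rows=[[[0.001,-0.02,0.01],[0,0,-0.1],0],[[0.002,-0.045,0.03],[0,0,-0.2],0],[[0.003,-0.06,0.05],[0,0,-0.299],0],[[0.003,-0.064,0.05],[0,0,-0.299],0],[[0.003,-0.064,0.05],[0,0,-0.299],0]])

```text
clock: 2.35
ee_pos: [0.6821, 0.0329, 0.1752]
orientation: [0.998, -0.059, -0.0, -0.0]
contact_force: [-0.2, -0.1, 0.2]
width: 0.0851
```

```bash
python3 - <<'E'
from h import *
c=cap('wrist','w1.png');s=st();go([[.683,.0345,.15],[.683,.0345,.075]],-6.3)
print(proj(c,[.683,.0345,.092]))
E
```

```text
clock 2.4
q [ 0.0633  0.602  -0.2639  1.7388  0.2031  0.8271 -0.4126]
qd [ 0.0125 -0.0176  0.0121 -0.0031  0.0036 -0.001   0.0046]
joint_efforts [-8.83300e-01 -5.17921e+01 -3.20950e+00 -1.74222e+01 -4.38000e-02
 -9.10000e-03 -6.80000e-03]
ee_pos [0.6824 0.0317 0.1759]
orientation [ 9.983e-01 -5.910e-02  3.000e-04  3.000e-04]
contact_force [-0.6485  0.3825  0.6329]
moment [ 0.0473 -0.0297  0.0102]
width 0.0856
shift [ 0.2 -2.8 25.9] shift [  0.2  -2.9 100.9] turn [ 0.0006 -0.0006 -0.0083]
[[324.83661196 228.85497712]]
```

View pics/w1.png

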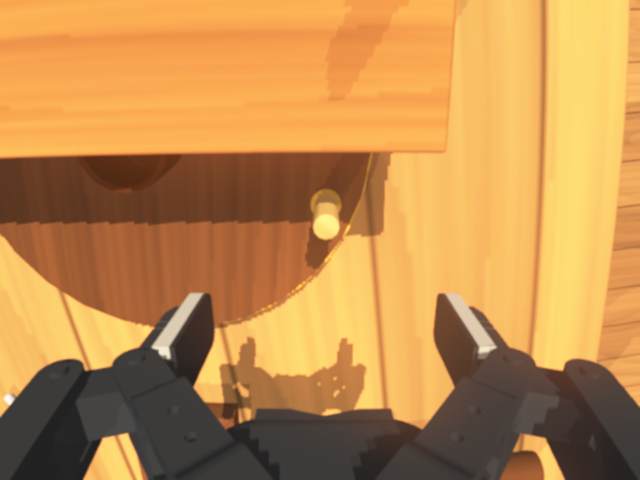

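>>> servo_tool(rows=[[[0.001,-0.004,0.02],[0,0,0],0],[[0.001,-0.004,0.05],[0,0,0],0],[[0.001,-0.004,0.075],[0,0,0],0],[[0.001,-0.004,0.094],[0,0,0],0.1],[[0.001,-0.004,0.1],[0,0,0],0.5]])

```text
clock: 2.9
ee_pos: [0.6827, 0.0342, 0.0745]
orientation: [0.998, -0.06, -0.001, 0.001]
contact_force: [-0.3, 0.2, 0.7]
width: 0.0641
```

>>> servo_tool(rows=[[[0,0,0],[0,0,0],1],[[0,0,0],[0,0,0],1],[[0,0,0],[0,0,0],1],[[0,0,0],[0,0,0],1],[[0,0,0],[0,0,0],1]])

```text
clock: 3.4
ee_pos: [0.6841, 0.0367, 0.0774]
orientation: [0.998, -0.058, 0.001, -0.0]
contact_force: [-2.3, 0.2, 5.3]
width: 0.0146
```

```bash
python3 - <<'E'
from h import *
s=st()
p=np.array(s['ee_pos'])[:2];A=np.array([.557,.103]);r=p-A;print(np.linalg.norm(r),np.degrees(np.arctan2(r[1],r[0])))
E
```

```text
clock 3.4
q [ 0.0325  0.7222 -0.23    1.787   0.2488  0.6593 -0.4555]
qd [-0.     -0.0004  0.0027 -0.0002  0.0005  0.0006 -0.    ]
joint_efforts [ 4.48000e-02 -5.28639e+01 -2.27480e+00 -1.45262e+01  1.29600e-01
 -5.91400e-01  2.50000e-03]
ee_pos [0.6841 0.0367 0.0774]
orientation [ 9.983e-01 -5.800e-02  7.000e-04 -1.000e-04]
contact_force [-2.2919  0.2177  5.2952]
moment [ 0.0012  0.4565 -0.0252]
width 0.0146
0.14337436213872246 -27.56541707167895
```

```bash
python3 - <<'E'
from h import *
c=cap('wrist','w2.png');c=cap('scene');cv2.imwrite('pics/s2.png',cv2.resize(c['image'][200:400,330:530],None,fx=3,fy=3))
E
```

```text
(no output)
```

View pics/w2.png

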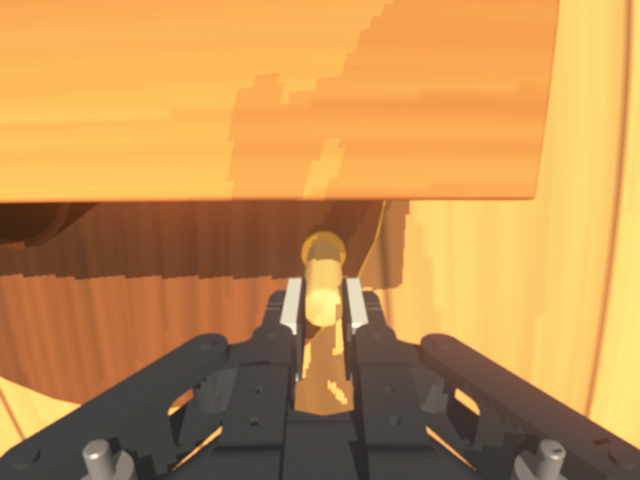

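View pics/s2.png

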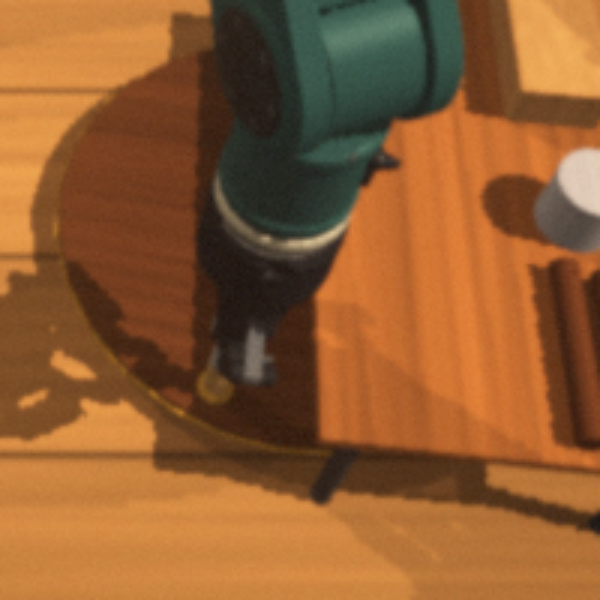

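The knob sits centred between the pads, so it is gripped. Now I'll compute the arc.

```bash
cat > arc.py <<'E'
from h import *
import sys
s=ctrl.state();Rm=R.from_quat(s['orientation']);p=np.array(s['ee_pos']);A=np.array([.557,.103])
r=p[:2]-A;a0=np.arctan2(r[1],r[0]);rr=np.linalg.norm(r)
print('ang',np.degrees(a0),'r',rr,'joint~',np.radians(-18-6.3-np.degrees(a0)%-360),'F',np.round(s['contact_force'],1),'q',np.round(s['q'],2))
n=int(sys.argv[1]);rt=float(sys.argv[2])
for k in range(1,n+1):
    a=a0-np.radians(6*k);q=A+(rr+(rt-rr)*min(1,k/5))*np.array([np.cos(a),np.sin(a)])
    print((Rm.inv().apply(np.r_[q,p[2]]-p)*1000).round(1)[:2],q.round(3))
E
python3 arc.py 10 .1445
```

```text
ang -27.5816971643854 r 0.14338393406765343 joint~ 0.0572764205718868 F [-1.5  0.1  5.3] q [ 0.03  0.72 -0.23  1.79  0.25  0.66 -0.46]
[-5.9 13.8] [0.677 0.024]
[-13.2  27. ] [0.668 0.011]
[-21.9  39.3] [0.658 0.   ]
[-31.8  50.7] [ 0.647 -0.01 ]
[-42.8  61. ] [ 0.634 -0.019]
[-55.1  69.9] [ 0.621 -0.026]
[-68.2  77.5] [ 0.607 -0.032]
[-82.   83.6] [ 0.593 -0.037]
[-96.3  88.3] [ 0.578 -0.04 ]
[-111.1   91.5] [ 0.563 -0.041]
```

>>> servo_tool(rows=[[[-0.003,0.007,0],[0,0,0],1],[[-0.009,0.02,0],[0,0,0],1],[[-0.017,0.033,0],[0,0,0],1],[[-0.027,0.045,0],[0,0,0],1],[[-0.037,0.056,0],[0,0,0],1]])

```text
clock: 4.0
ee_pos: [0.6402, -0.0132, 0.0772]
orientation: [0.998, -0.058, 0.001, -0.002]
contact_force: [-3.5, 6.9, 10.6]
width: 0.0146
```

```bash
python3 arc.py 6 .1445
```

```text
ang -54.398962677097884 r 0.14293611363975106 joint~ 0.5253260001502449 F [-3.5  6.9 10.6] q [ 0.11  0.68 -0.23  1.89  0.26  0.6  -0.4 ]
[-11.4   9.7] [ 0.628 -0.022]
[-23.8  18.2] [ 0.614 -0.029]
[-37.   25.4] [ 0.601 -0.034]
[-51.   31.1] [ 0.586 -0.038]
[-65.5  35.4] [ 0.571 -0.041]
[-80.4  37.8] [ 0.556 -0.041]
```

>>> servo_tool(rows=[[[-0.0115,0.0095,-0.001],[0,0,0],1],[[-0.024,0.018,-0.002],[0,0,0],1],[[-0.037,0.025,-0.002],[0,0,0],1],[[-0.051,0.0305,-0.002],[0,0,0],1],[[-0.0655,0.0345,-0.002],[0,0,0],1]])

```text
clock: 4.5
ee_pos: [0.5707, -0.0391, 0.0774]
orientation: [0.998, -0.057, 0.001, -0.002]
contact_force: [2.0, 8.4, -2.0]
width: 0.0148
```

```bash
python3 arc.py 6 .1445
```

```text
ang -84.47668326521794 r 0.14277466664786898 joint~ 1.0502812559078252 F [ 2.   8.4 -2. ] q [ 0.16  0.62 -0.23  2.05  0.27  0.5  -0.39]
[-14.7   2.7] [ 0.556 -0.04 ]
[-29.7   3.9] [ 0.541 -0.04 ]
[-44.7   3.4] [ 0.526 -0.037]
[-59.7   1.5] [ 0.511 -0.034]
[-74.3  -2.1] [ 0.497 -0.029]
[-88.5  -7.5] [ 0.484 -0.022]
```

>>> servo_tool(rows=[[[-0.0147,0.0015,0],[0,0,0],1],[[-0.0297,0.0025,0],[0,0,0],1],[[-0.0447,0.002,0],[0,0,0],1],[[-0.0592,0.0,0],[0,0,0],1],[[-0.0737,-0.0035,0],[0,0,0],1]])

```text
clock: 5.0
ee_pos: [0.5, -0.0283, 0.0774]
orientation: [0.998, -0.058, 0.003, -0.002]
contact_force: [4.2, 5.4, -7.0]
width: 0.0144
```

```bash
python3 arc.py 9 .1435
```

```text
ang -113.47041607219813 r 0.14315258873866715 joint~ 1.5563173558331271 F [ 4.2  5.4 -7. ] q [ 0.13  0.56 -0.21  2.21  0.29  0.39 -0.44]
[-14.1  -5. ] [ 0.487 -0.022]
[-27.6 -11.5] [ 0.474 -0.014]
[-40.4 -19.4] [ 0.462 -0.004]
[-52.3 -28.5] [0.451 0.006]
[-63.2 -38.9] [0.442 0.018]
[-72.9 -50.4] [0.433 0.03 ]
[-81.3 -62.8] [0.426 0.043]
[-88.4 -76. ] [0.421 0.057]
[-94.1 -89.9] [0.417 0.072]
```

>>> servo_tool(rows=[[[-0.014,-0.0055,0.001],[0,0,0],1],[[-0.0275,-0.012,0.001],[0,0,0],1],[[-0.04,-0.02,0.001],[0,0,0],1],[[-0.052,-0.029,0.001],[0,0,0],1],[[-0.063,-0.0395,0.001],[0,0,0],1]])

```text
clock: 5.5
ee_pos: [0.4418, 0.0166, 0.0772]
orientation: [0.998, -0.059, 0.002, 0.0]
contact_force: [3.5, 0.3, 6.5]
width: 0.0149
```

```bash
python3 arc.py 5 .1435
```

```text
ang -143.13884397220045 r 0.14403443054769305 joint~ 2.0741291065787144 F [3.5 0.3 6.5] q [-0.01  0.52 -0.17  2.33  0.29  0.3  -0.55]
[ -9.7 -11.5] [0.433 0.029]
[-18.2 -24. ] [0.427 0.043]
[-25.3 -37.2] [0.421 0.057]
[-31.  -51.2] [0.417 0.071]
[-35.2 -65.6] [0.415 0.086]
```

>>> servo_tool(rows=[[[-0.0097,-0.0115,0],[0,0,0],1],[[-0.0182,-0.024,0],[0,0,0],1],[[-0.025,-0.037,0],[0,0,0],1],[[-0.0295,-0.047,0],[0,0,0],1],[[-0.0315,-0.054,0],[0,0,0],1]])

```text
clock: 6.0
ee_pos: [0.415, 0.0735, 0.0771]
orientation: [0.998, -0.058, 0.0, 0.001]
contact_force: [0.4, -1.3, 12.0]
width: 0.0148
```

```bash
python3 arc.py 2 .1435;python3 - <<'E'
from h import *
c=cap('top','t3.png');c=cap('scene','s3.png')
E
```

```text
ang -168.26195788776477 r 0.14504083763618075 joint~ 2.512610162758916 F [ 0.4 -1.3 12. ] q [-0.17  0.5  -0.14  2.38  0.27  0.28 -0.67]
[ -3.7 -14.7] [0.413 0.089]
[ -5.9 -29.7] [0.413 0.104]
```

View pics/t3.png

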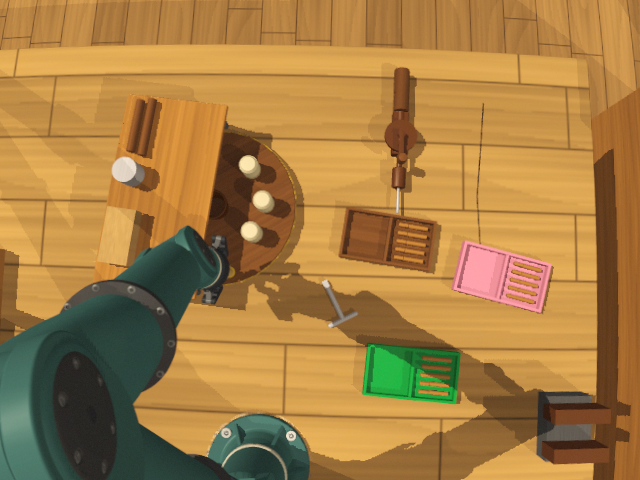

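View pics/s3.png

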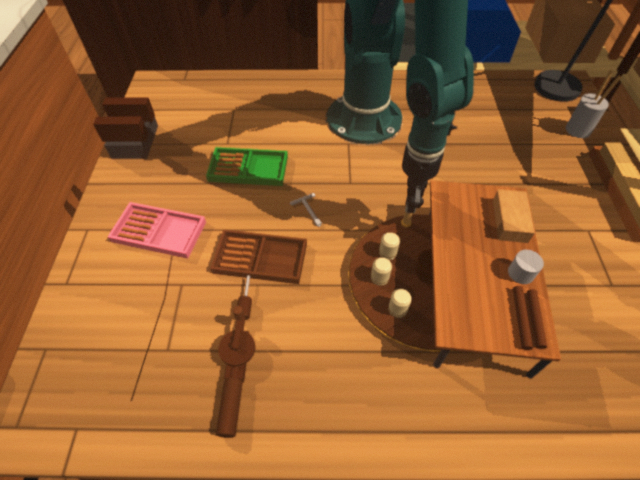

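The caps are out at top-view pixels (249,165), (263,200) and (252,232), all standing. I'll nudge the knob to confirm the stop, then release it.

>>> servo_tool(rows=[[[-0.001,-0.005,-0.001],[0,0,0],1],[[-0.001,-0.006,-0.001],[0,0,0],1],[[-0.001,-0.006,-0.001],[0,0,0],1],[[0,0,-0.001],[0,0,0],1],[[0,0,-0.001],[0,0,0],0.7]])

```text
clock: 6.6
ee_pos: [0.4142, 0.0725, 0.0771]
orientation: [0.998, -0.059, -0.001, 0.001]
contact_force: [-0.5, 0.5, -1.2]
width: 0.0256
```

```bash
python3 arc.py 1 .1435
```

```text
ang -167.95181392010863 r 0.14603985266690386 joint~ 2.507197129368118 F [-0.5  0.5 -1.2] q [-0.17  0.5  -0.15  2.38  0.26  0.28 -0.67]
[ -3.7 -14.8] [0.412 0.088]
```

>>> servo_tool(rows=[[[0,0,-0.005],[0,0,0],0.7],[[0,0,-0.03],[0,0,0],0.7],[[0,0,-0.06],[0,0,0],0.7],[[0,0,-0.09],[0,0,0],0.5],[[0,0,-0.11],[0,0,0],0.4]])

```text
clock: 7.1
ee_pos: [0.4146, 0.0744, 0.189]
orientation: [0.998, -0.058, -0.0, 0.0]
contact_force: [0.1, -0.1, -0.5]
width: 0.0506
```

```bash
python3 - <<'E'
from h import *
t=cap('top');s=cap('scene')
def blobs(c,roi,nm):
    im=c['image'];hsv=cv2.cvtColor(im,cv2.COLOR_BGR2HSV)
    m=((hsv[...,2]>150)&(hsv[...,1]<125)&(hsv[...,0]>15)&(hsv[...,0]<40)).astype(np.uint8)*255
    k=np.zeros_like(m);x0,y0,x1,y1=roi;k[y0:y1,x0:x1]=m[y0:y1,x0:x1]
    cs,_=cv2.findContours(k,cv2.RETR_EXTERNAL,cv2.CHAIN_APPROX_NONE)
    for q in cs:
        if cv2.contourArea(q)>30: print(nm,cv2.boundingRect(q),cv2.minEnclosingCircle(q),cv2.contourArea(q))
    x0,y0,x1,y1=roi
    cv2.imwrite('pics/b_%s.png'%nm,cv2.resize(np.hstack([im[y0:y1,x0:x1],cv2.cvtColor(k[y0:y1,x0:x1],cv2.COLOR_GRAY2BGR)]),None,fx=4,fy=4,interpolation=cv2.INTER_CUBIC))
blobs(t,(215,140,300,290),'t');blobs(s,(345,200,435,340),'s')
E
```

```text
t (241, 221, 21, 20) ((251.0, 231.0), 10.816754341125488) 306.5
t (253, 190, 20, 21) ((263.0, 200.0), 10.816754341125488) 290.0
t (239, 155, 20, 22) ((249.0, 165.5), 11.236202239990234) 289.5
s (393, 290, 19, 21) ((402.0, 300.0), 10.770429611206055) 244.5
s (374, 258, 18, 25) ((383.0, 270.0), 12.16562557220459) 233.5
s (382, 233, 17, 24) ((390.5, 244.5), 11.597513198852539) 209.5
```

View pics/b_t.png

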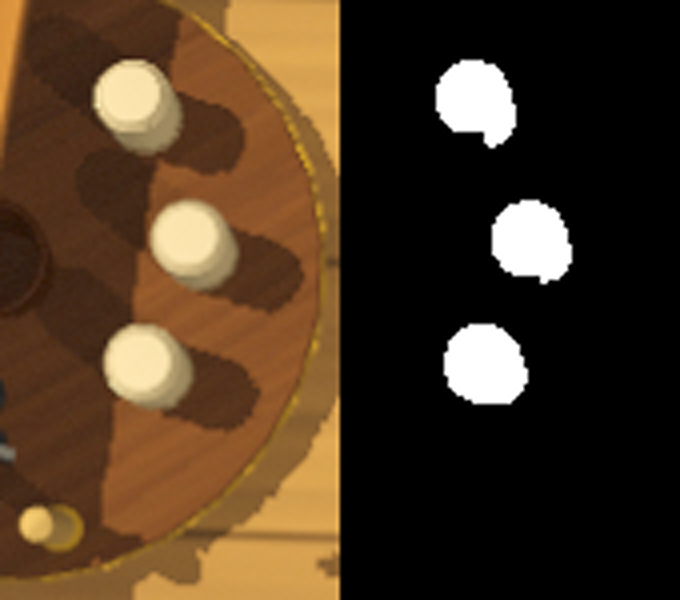

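View pics/b_s.png

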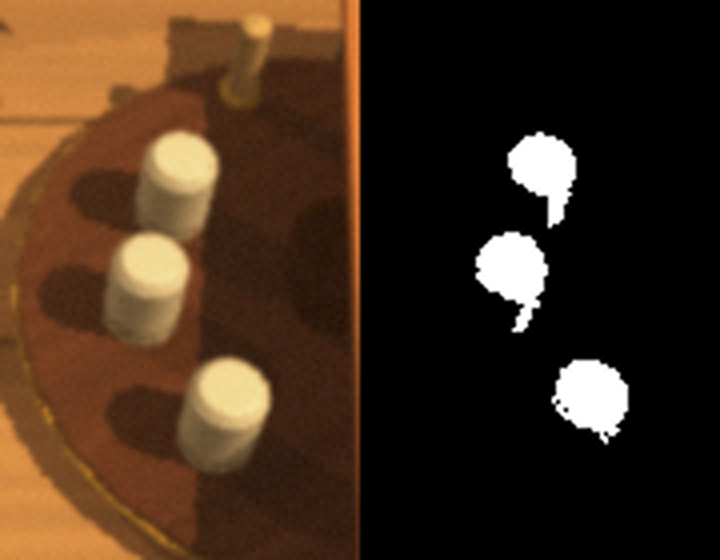

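```bash
python3 - <<'E'
from h import *
t=cap('top');s=cap('scene');A=np.array([.557,.103])
for a,b in(((247.5,163.5),(403,297.25)),((261.75,199),(383.25,267)),((249.5,229.75),(390.75,240.25))):
    p=onz(t,*a,.083);q=onz(s,*b,.083);m=(p+q)[:2]/2
    r=m-A;an=np.degrees(np.arctan2(r[1],r[0]))
    print(p[:2].round(4),q[:2].round(4),m.round(4),'r',np.linalg.norm(r).round(4),'ang',an.round(1))
go([.4146,.02,.189])
E
```

```text
[0.6399 0.0349] [0.6407 0.0346] [0.6403 0.0348] r 0.1077 ang -39.3
[0.5657 0.0018] [0.571  0.0011] [0.5683 0.0015] r 0.1022 ang -83.6
[0.5012 0.0243] [0.5034 0.0224] [0.5023 0.0233] r 0.0966 ang -124.5
shift [ 6.2 53.7 -1.6]
```

```bash
python3 - <<'E'
from h import *
go([.5023,.0235,.185],-96)
E
```

```text
shift [92.9 40.1  2.4] turn [ 6.0000e-04 -0.0000e+00  1.5599e+00]
```

>>> servo_tool(rows=[[[0.015,0.007,0],[0,0,0.14],0.3],[[0.035,0.016,0],[0,0,0.28],0.3],[[0.055,0.025,0],[0,0,0.42],0.3],[[0.075,0.033,0],[0,0,0.56],0.3],[[0.093,0.04,0.002],[0,0,0.7],0.3]])

```text
clock: 7.8
ee_pos: [0.5027, 0.0231, 0.1837]
orientation: [0.917, -0.399, -0.001, 0.001]
contact_force: [-0.4, -1.2, 0.1]
width: 0.0596
```

>>> servo_tool(rows=[[[0,0,0],[0,0,0.14],0.3],[[0,0,0],[0,0,0.28],0.3],[[0,0,0],[0,0,0.42],0.3],[[0,0,0],[0,0,0.56],0.3],[[0,0,0],[0,0,0.7],0.3]])

```text
clock: 8.3
ee_pos: [0.5015, 0.0237, 0.1835]
orientation: [0.724, -0.689, -0.001, 0.002]
contact_force: [0.1, 0.7, 0.5]
width: 0.0596
```

>>> servo_tool(rows=[[[0,0,0],[0,0,0.13],0.3],[[0,0,0],[0,0,0.16],0.3],[[0,0,0],[0,0,0.16],0.3],[[0,0,0],[0,0,0.16],0.3],[[0,0,0],[0,0,0.16],0.3]])

```text
clock: 8.8
ee_pos: [0.503, 0.0237, 0.185]
orientation: [-0.669, 0.743, 0.0, -0.0]
contact_force: [0.7, -0.6, 0.2]
width: 0.0598
```

```bash
python3 - <<'E'
from h import *
c=cap('wrist','w4.png');s=st();go([.5023,.0235,.06],-96)
print(proj(c,[[.5023,.0235,.083],[.568,.0015,.083],[.64,.035,.083]]))
E
```

```text
clock 8.85
q [-0.258   0.3775  0.1558  2.1421 -0.0975  0.6288 -1.7093]
qd [ 0.0004 -0.0012  0.0016 -0.0019 -0.0021 -0.0005 -0.0035]
joint_efforts [-8.13000e-02 -3.69380e+01  1.74070e+00 -1.43218e+01  6.50000e-03
  4.60000e-03  4.80000e-03]
ee_pos [0.5031 0.0236 0.1852]
orientation [-6.693e-01  7.430e-01  1.000e-04 -1.000e-04]
contact_force [-0.033  -0.5741  0.2853]
moment [-0.0138 -0.0122  0.0268]
width 0.0602
shift [  0.2   0.8 125.2] turn [ 0.0004 -0.      0.0003]
[[323.43539934 224.23948992]
 [347.15943162 122.43158846]
 [280.31323271   6.28291339]]
```

View pics/w4.png

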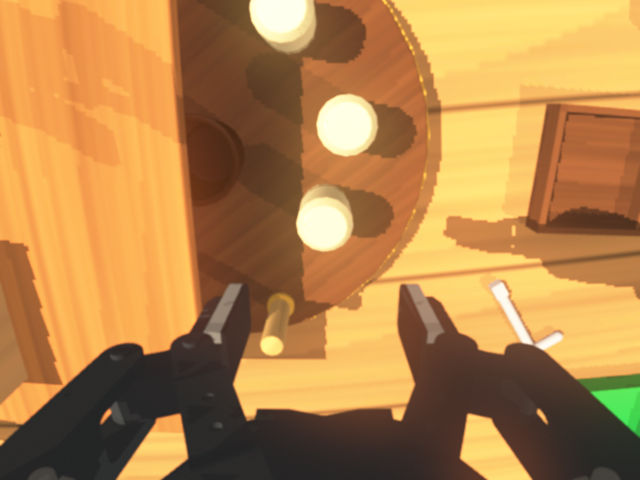

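Cap A's top is at (325,221), within about 1 mm of its predicted spot. I'll descend, grip and lift it.

>>> servo_tool(rows=[[[0.001,0,0.03],[0,0,0],0.3],[[0.001,0,0.065],[0,0,0],0.3],[[0.001,0,0.1],[0,0,0],0.3],[[0.001,0,0.12],[0,0,0],0.3],[[0.001,0,0.125],[0,0,0],0.3]])

```text
clock: 9.35
ee_pos: [0.5017, 0.0225, 0.0583]
orientation: [-0.669, 0.743, 0.001, -0.002]
contact_force: [-0.4, 0.0, 0.2]
width: 0.06
```

>>> servo_tool(rows=[[[0,0,0],[0,0,0],0.4],[[0,0,0],[0,0,0],0.5],[[0,0,0],[0,0,0],0.6],[[0,0,0],[0,0,0],0.8],[[0,0,0],[0,0,0],0.9]])

```text
clock: 9.85
ee_pos: [0.5041, 0.0228, 0.0619]
orientation: [-0.669, 0.743, -0.001, 0.001]
contact_force: [-1.7, 0.0, 6.9]
width: 0.0367
```

>>> servo_tool(rows=[[[0,0,-0.005],[0,0,0],1],[[0,0,-0.015],[0,0,0],1],[[0,0,-0.02],[0,0,0],1],[[0,0,-0.02],[0,0,0],1],[[0,0,-0.02],[0,0,0],1]])

```text
clock: 10.35
ee_pos: [0.5033, 0.0228, 0.0806]
orientation: [-0.669, 0.743, -0.0, 0.0]
contact_force: [-0.3, -0.1, -1.7]
width: 0.0367
```

```bash
python3 - <<'E'
from h import *
for i in range(3): c=cap('wrist','w5.png');s=ctrl.state();print(s['ee_pos'],s['contact_force'],s['width'])
print(s['joint_efforts'])
E
```

```text
[0.5030735  0.02273078 0.08032553] [-0.72846983  0.12893146 -1.02206984] 0.037143203351045824
[0.50298307 0.02273597 0.08015184] [-0.75061412  0.02332336  0.05768599] 0.03646768444968251
[0.50293375 0.02268094 0.0800743 ] [ 0.63736098  0.07359486 -0.66736733] 0.03671194328013091
[-1.28253666e-02 -4.26914799e+01  1.95428744e+00 -9.27069336e+00
  4.20915734e-03  2.96364058e-03  1.60235106e-05]
```

View pics/w5.png

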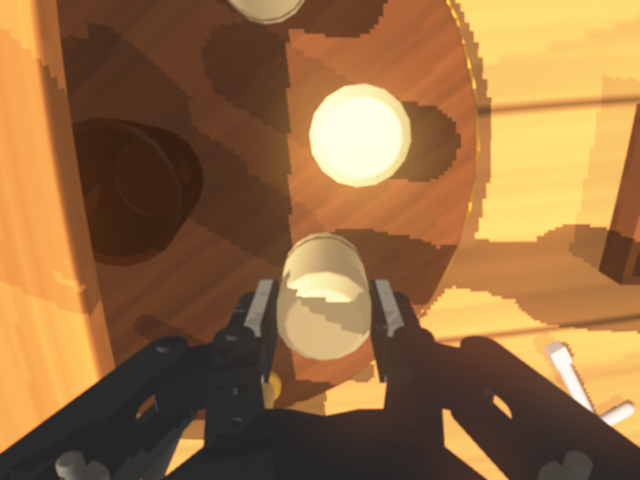

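Cap A reads a mean of about −0.8 N, so it is light. I'll set it down and move to cap B.

>>> servo_tool(rows=[[[0,0,0.008],[0,0,0],1],[[0,0,0.014],[0,0,0],1],[[0,0,0.017],[0,0,0],1],[[0,0,0.0185],[0,0,0],1],[[0,0,0.0185],[0,0,0],1]])

```text
clock: 11.0
ee_pos: [0.5026, 0.0226, 0.0619]
orientation: [-0.669, 0.743, 0.001, -0.001]
contact_force: [-1.4, 1.1, 4.4]
width: 0.0371
```

>>> servo_tool(rows=[[[0,0,0],[0,0,0],0.5],[[0,0,0],[0,0,0],0.3],[[0,0,0],[0,0,0],0.3],[[0,0,-0.005],[0,0,0],0.3],[[0,0,-0.03],[0,0,0],0.3]])

```text
clock: 11.5
ee_pos: [0.5014, 0.0226, 0.0905]
orientation: [-0.669, 0.743, 0.001, -0.002]
contact_force: [1.3, -0.0, 0.3]
width: 0.0598
```

>>> servo_tool(rows=[[[0,0,-0.04],[0,0,0],0.3],[[0,0,-0.065],[0,0,0],0.3],[[0.01,-0.02,-0.07],[0,0,0],0.3],[[0.02,-0.05,-0.07],[0,0,0],0.3],[[0.02,-0.065,-0.07],[0,0,0],0.3]])

```text
clock: 12.0
ee_pos: [0.5684, -0.006, 0.1632]
orientation: [-0.668, 0.744, -0.002, 0.001]
contact_force: [-0.0, -0.1, 0.5]
width: 0.0599
```

```bash
python3 - <<'E'
from h import *
c=cap('wrist','w6.png');s=ctrl.state();print(s['ee_pos'],s['contact_force'],s['width']);go([[.5683,.0015,.062]],-96)
print(proj(c,[[.5023,.0235,.083],[.568,.0015,.083],[.64,.035,.083]]))
E
```

```text
[ 0.5707402  -0.0054247   0.16303484] [ 2.16710398 -0.24979109  0.83841915] 0.05987514692097768
shift [ -6.6   3.8 101. ] turn [-0.0067 -0.0001 -0.0024]
[[290.50245624 329.3816387 ]
 [311.13755924 235.72033369]
 [239.90182881 125.03316517]]
```

View pics/w6.png

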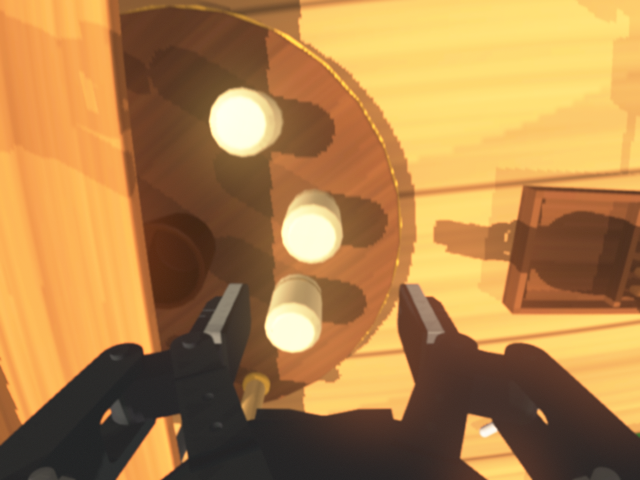

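>>> servo_tool(rows=[[[-0.007,0.001,0],[0,0,0],0.3],[[-0.007,0.001,0.035],[0,0,0],0.3],[[-0.007,0.001,0.07],[0,0,0],0.3],[[-0.007,0.001,0.095],[0,0,0],0.3],[[-0.007,0.001,0.101],[0,0,0],0.3]])

```text
clock: 12.55
ee_pos: [0.5614, 0.0043, 0.0582]
orientation: [-0.67, 0.743, 0.003, -0.003]
contact_force: [-1.0, -0.2, 0.3]
width: 0.0594
```

>>> servo_tool(rows=[[[-0.007,0,0],[0,0,0],0.4],[[-0.007,0,0],[0,0,0],0.5],[[-0.007,0,0],[0,0,0],0.6],[[-0.007,0,0],[0,0,0],0.8],[[-0.007,0,0],[0,0,0],0.9]])

```text
clock: 13.05
ee_pos: [0.5671, 0.0112, 0.0625]
orientation: [-0.669, 0.743, -0.0, 0.001]
contact_force: [-1.7, 2.5, 6.8]
width: 0.0368
```

I mistakenly repeated the −7 mm x shift, so cap B slid a few mm inward while it was being gripped. I'll lift it and look.

>>> servo_tool(rows=[[[0,0,-0.005],[0,0,0],1],[[0,0,-0.015],[0,0,0],1],[[0,0,-0.02],[0,0,0],1],[[0,0,-0.02],[0,0,0],1],[[0,0,-0.02],[0,0,0],1]])

```text
clock: 13.55
ee_pos: [0.5663, 0.0098, 0.081]
orientation: [-0.669, 0.743, -0.0, 0.0]
contact_force: [0.1, 0.0, -1.2]
width: 0.0368
```

```bash
python3 - <<'E'
from h import *
for i in range(4): c=cap('wrist','w7.png');s=ctrl.state();print(s['ee_pos'],s['contact_force'],s['width'])
print(s['joint_efforts'])
E
```

```text
[0.56602467 0.00993537 0.08077221] [-0.36437327  0.35364624 -1.14539167] 0.036714295980426734
[0.56591986 0.00993661 0.08060791] [-0.14479136 -1.06664435 -0.74393953] 0.036915765519576565
[0.56586735 0.00994742 0.08051895] [-0.29350855 -0.62031915 -0.4363708 ] 0.036586678102700436
[0.56587592 0.00997142 0.08045003] [ 0.17212798 -0.21654828 -1.23045152] 0.03642743913678618
[ 6.40934843e-03 -4.71483243e+01  2.40870684e+00 -1.12290359e+01
  6.14568562e-03  5.86575925e-05 -2.91947117e-05]
```

View pics/w7.png

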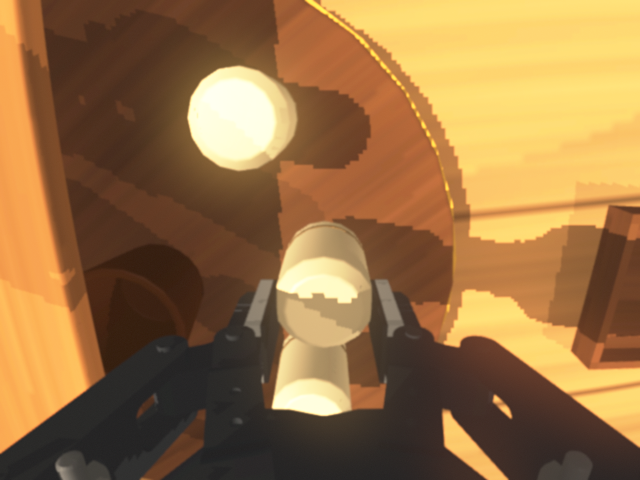

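Cap B reads about −0.9 N, also light, so cap C should be the heavy one. I'll set B down and go to C.

>>> servo_tool(rows=[[[0,0,0.008],[0,0,0],1],[[0,0,0.014],[0,0,0],1],[[0,0,0.017],[0,0,0],1],[[0,0,0.0185],[0,0,0],1],[[0,0,0.0185],[0,0,0],1]])

```text
clock: 14.25
ee_pos: [0.5661, 0.01, 0.0626]
orientation: [-0.669, 0.743, 0.0, -0.0]
contact_force: [-0.5, 0.7, 4.5]
width: 0.0367
```

>>> servo_tool(rows=[[[0,0,0],[0,0,0],0.5],[[0,0,0],[0,0,0],0.3],[[0,0,0],[0,0,0],0.3],[[0,0,-0.005],[0,0,0],0.3],[[0,0,-0.03],[0,0,0],0.3]])

```text
clock: 14.75
ee_pos: [0.5641, 0.01, 0.0907]
orientation: [-0.669, 0.743, 0.002, -0.002]
contact_force: [0.2, -0.2, 0.3]
width: 0.0595
```

>>> servo_tool(rows=[[[0,0,-0.04],[0,0,0],0.3],[[0,0,-0.065],[0,0,-0.1],0.3],[[0,-0.02,-0.07],[0,0,-0.24],0.3],[[-0.01,-0.045,-0.07],[0,0,-0.38],0.3],[[-0.01,-0.06,-0.07],[0,0,-0.52],0.3]])

```text
clock: 15.25
ee_pos: [0.6293, 0.0152, 0.1636]
orientation: [0.84, -0.543, 0.001, -0.001]
contact_force: [0.5, 0.0, -0.6]
width: 0.0599
```

>>> servo_tool(rows=[[[0,0,0],[0,0,-0.11],0.3],[[0,0,0],[0,0,-0.11],0.3],[[0,0,0],[0,0,-0.11],0.3],[[0,0,0],[0,0,-0.11],0.3],[[0,0,0],[0,0,-0.11],0.3]])

```text
clock: 15.75
ee_pos: [0.6265, 0.0137, 0.1623]
orientation: [0.866, -0.5, -0.0, 0.0]
contact_force: [0.8, 0.7, 0.4]
width: 0.0598
```

```bash
python3 - <<'E'
from h import *
c=cap('wrist','w8.png');s=ctrl.state();print(s['ee_pos'],s['contact_force'],s['width']);go([[.640,.035,.064]],-60)
print(proj(c,[[.5023,.0235,.083],[.568,.010,.083],[.64,.035,.083]]))
E
```

```text
[0.62657749 0.01375753 0.16230611] [-0.19547434  0.0756284  -0.1278241 ] 0.059852780369691196
shift [-11.7 -22.3  98.3] turn [ 0.0004 -0.0001  0.0007]
[[224.75004306 369.11769456]
 [284.27039272 307.80769537]
 [304.02026737 198.58656207]]
```

View pics/w8.png

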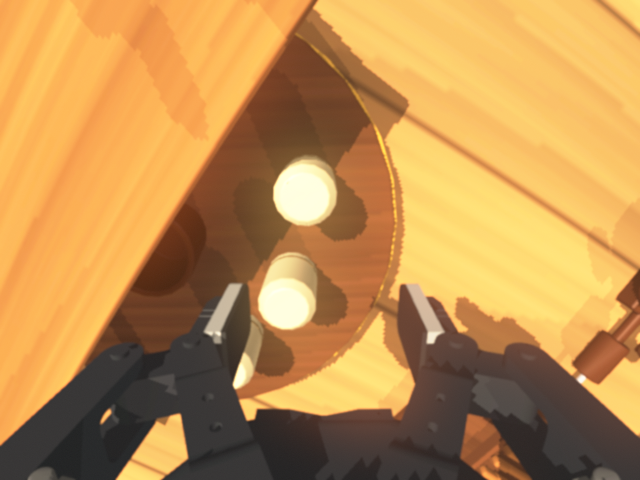

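>>> servo_tool(rows=[[[-0.008,-0.015,0],[0,0,0],0.3],[[-0.012,-0.024,0.02],[0,0,0],0.3],[[-0.012,-0.024,0.055],[0,0,0],0.3],[[-0.012,-0.024,0.085],[0,0,0],0.3],[[-0.012,-0.024,0.098],[0,0,0],0.3]])

```text
clock: 16.3
ee_pos: [0.6404, 0.0377, 0.0615]
orientation: [0.867, -0.499, -0.002, 0.001]
contact_force: [-1.3, 0.7, -1.1]
width: 0.0596
```

>>> servo_tool(rows=[[[0,0,0.001],[0,0,0],0.35],[[0,0,0.001],[0,0,0],0.5],[[0,0,0.001],[0,0,0],0.6],[[0,0,0.001],[0,0,0],0.8],[[0,0,0.001],[0,0,0],0.9]])

```text
clock: 16.8
ee_pos: [0.643, 0.0366, 0.0649]
orientation: [0.866, -0.499, 0.001, -0.001]
contact_force: [0.7, 1.9, 4.6]
width: 0.0361
```

>>> servo_tool(rows=[[[0,0,-0.005],[0,0,0],1],[[0,0,-0.015],[0,0,0],1],[[0,0,-0.02],[0,0,0],1],[[0,0,-0.02],[0,0,0],1],[[0,0,-0.02],[0,0,0],1]])

```text
clock: 17.3
ee_pos: [0.6416, 0.0359, 0.0834]
orientation: [0.866, -0.5, 0.0, 0.0]
contact_force: [0.6, -0.2, -3.3]
width: 0.0362
```

```bash
python3 - <<'E'
from h import *
for i in range(4): c=cap('wrist','w9.png');s=ctrl.state();print(s['ee_pos'],s['contact_force'],s['width'])
go([[.5033,-.2196,.12]],-60)
E
```

```text
[0.6413255  0.03592844 0.08311129] [ 0.11263597 -0.71027917 -3.33909316] 0.03615590235058587
[0.64123443 0.03598513 0.0829638 ] [ 0.75576328  1.41770337 -4.11590647] 0.036108694644084824
[0.64124293 0.03603605 0.08291679] [-0.2893114   0.34183593 -3.76754988] 0.03635782805199101
[0.64129734 0.03603646 0.08289262] [ 0.39628175 -0.33655047 -4.07064352] 0.03661561459754204
shift [152.1 247.6 -37. ] turn [0.0008 0.0003 0.0013]
```

View pics/w9.png

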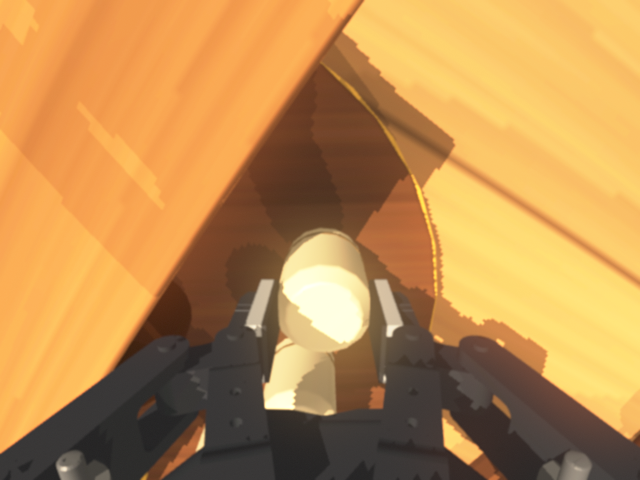

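Cap C reads about −3.8 N, so it is the heavy one. I'll raise it and carry it over to the bay.

>>> servo_tool(rows=[[[0,0,-0.015],[0,0,0],1],[[0,0,-0.035],[0,0,0],1],[[0,0,-0.055],[0,0,0],1],[[0,0,-0.07],[0,0,0],1],[[0.01,0.017,-0.077],[0,0,0],1]])

```text
clock: 18.0
ee_pos: [0.6348, 0.0228, 0.1631]
orientation: [0.868, -0.497, 0.002, -0.003]
contact_force: [0.4, 1.1, -3.6]
width: 0.0357
```

>>> servo_tool(rows=[[[0.015,0.024,0],[0,0,0],1],[[0.033,0.054,0],[0,0,0],1],[[0.052,0.084,0],[0,0,0],1],[[0.07,0.114,0],[0,0,0],1],[[0.086,0.14,0],[0,0,0],1]])

```text
clock: 18.5
ee_pos: [0.5514, -0.1284, 0.1604]
orientation: [0.866, -0.5, -0.0, 0.001]
contact_force: [-0.1, -0.5, -2.7]
width: 0.0365
```

>>> servo_tool(rows=[[[0.015,0.025,0],[0,0,0],1],[[0.03,0.048,0],[0,0,0],1],[[0.04,0.065,0],[0,0,0],1],[[0.04,0.065,0],[0,0,0],1],[[0.04,0.065,0],[0,0,0],1]])

```text
clock: 19.0
ee_pos: [0.5169, -0.1935, 0.1605]
orientation: [0.866, -0.5, -0.0, 0.0]
contact_force: [-0.4, 0.9, -4.0]
width: 0.0365
```

```bash
python3 - <<'E'
from h import *
c=cap('wrist','w10.png');s=ctrl.state();print(s['ee_pos'],s['contact_force'],s['width']);go([[.5033,-.2196,.07],[.5033,-.2196,.043]],-60)
print(proj(c,[[.5033,-.2196,.006]]))
cv2.imwrite('pics/s10.png',cap('scene')['image'])
E
```

```text
[ 0.51764184 -0.19246645  0.1604864 ] [ 0.89176524  0.31185333 -3.1967958 ] 0.03605327806307431
shift [16.3 26.1 90.5] shift [ 16.3  26.1 117.5] turn [-0.0005  0.0002  0.0013]
[[342.21211189 233.50943196]]
```

View pics/w10.png

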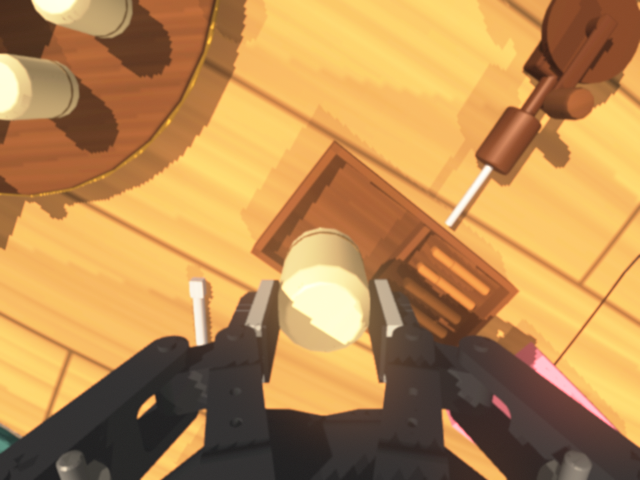

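View pics/s10.png

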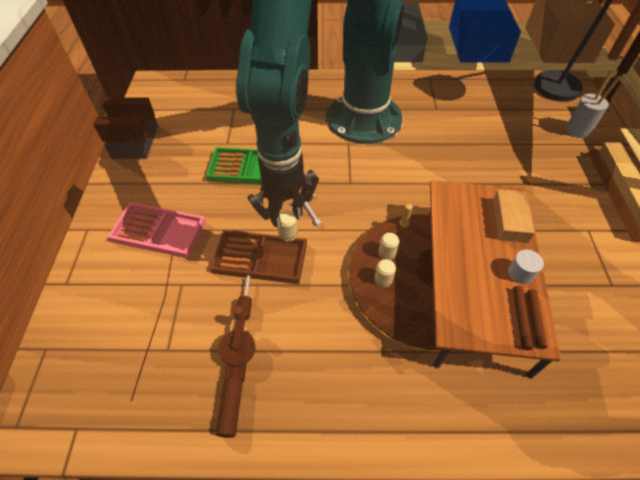

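The predicted bay centre (342,233) matches the bay seen at about (343,232), and both light caps are standing. Lowering now.

>>> servo_tool(rows=[[[0.008,0.013,0],[0,0,0],1],[[0.016,0.026,0.015],[0,0,0],1],[[0.016,0.026,0.045],[0,0,0],1],[[0.016,0.026,0.075],[0,0,0],1],[[0.016,0.026,0.095],[0,0,0],1]])

```text
clock: 19.6
ee_pos: [0.5022, -0.22, 0.0637]
orientation: [0.866, -0.499, -0.001, 0.0]
contact_force: [-0.5, -0.3, -3.1]
width: 0.0363
```

>>> servo_tool(rows=[[[0,0,0.008],[0,0,0],1],[[0,0,0.013],[0,0,0],1],[[0,0,0.017],[0,0,0],1],[[0,0,0.019],[0,0,0],1],[[0,0,0.019],[0,0,0],1]])

```text
clock: 20.1
ee_pos: [0.5036, -0.2199, 0.0468]
orientation: [0.866, -0.499, 0.001, -0.0]
contact_force: [-0.6, -0.4, -2.8]
width: 0.0362
```

```bash
python3 - <<'E'
from h import *
s=st();go([[.5033,-.2196,.043]],-60)
E
```

```text
clock 20.1
q [ 0.3456  0.6447 -0.0226  2.1157  0.0368  0.3804 -0.7524]
qd [-0.0001 -0.0038  0.0009  0.0011  0.0006  0.0041 -0.0006]
joint_efforts [-1.10000e-03 -4.86315e+01  7.06800e-01 -9.76790e+00  8.40000e-03
 -2.55000e-02  1.00000e-04]
ee_pos [ 0.5036 -0.2199  0.0468]
orientation [ 8.664e-01 -4.994e-01  6.000e-04 -1.000e-04]
contact_force [-0.5685 -0.3645 -2.7656]
moment [ 0.0104  0.0181 -0.0111]
width 0.0362
shift [-0.4  0.1  3.8] turn [-0.0007 -0.0009  0.0013]
```

>>> servo_tool(rows=[[[0,0,0.001],[0,0,0],1],[[0,0,0.002],[0,0,0],1],[[0,0,0.003],[0,0,0],1],[[0,0,0.004],[0,0,0],1],[[0,0,0.0045],[0,0,0],1]])

```text
clock: 20.6
ee_pos: [0.5033, -0.2198, 0.0428]
orientation: [0.866, -0.5, 0.0, 0.0]
contact_force: [-2.0, 0.5, 10.2]
width: 0.036
```

```bash
python3 - <<'E'
from h import *
c=cap('scene');cv2.imwrite('pics/s11.png',cv2.resize(c['image'][180:300,190:340],None,fx=5,fy=5))
s=ctrl.state();print(s['ee_pos'],s['contact_force'])
E
```

```text
[ 0.50327356 -0.21980537  0.04284638] [-2.06043249  1.15397972  6.34570581]
```

View pics/s11.png

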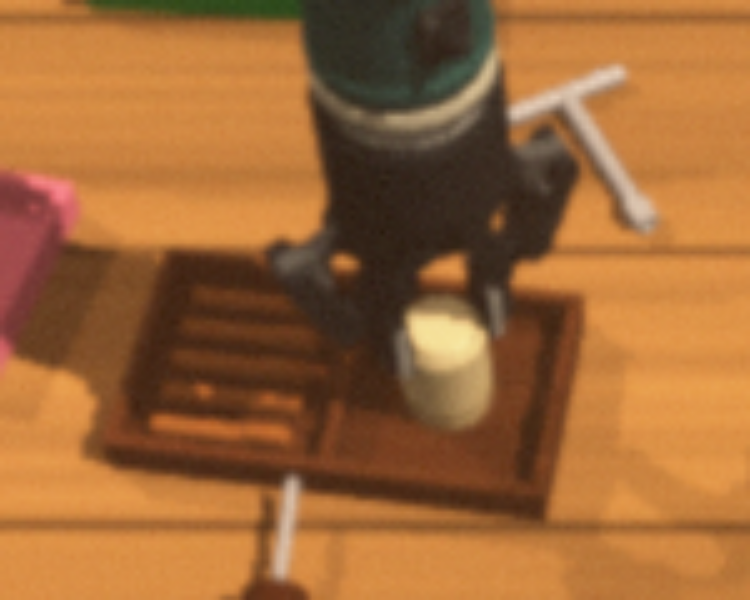

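The upward force of 6–10 N shows the cap is down on the bay floor. I'll release it and rise.

>>> servo_tool(rows=[[[0,0,0],[0,0,0],0.7],[[0,0,0],[0,0,0],0.45],[[0,0,0],[0,0,0],0.35],[[0,0,0],[0,0,0],0.35],[[0,0,-0.01],[0,0,0],0.35]])

```text
clock: 21.15
ee_pos: [0.5024, -0.2194, 0.0512]
orientation: [0.866, -0.499, -0.001, 0.0]
contact_force: [0.7, 0.2, 0.1]
width: 0.0556
```

>>> servo_tool(rows=[[[0,0,-0.03],[0,0,0],0.35],[[0,0,-0.06],[0,0,0],0.35],[[0,0,-0.1],[0,0,0],0.35],[[0.0,0.03,-0.13],[0,0,0],0.35],[[0.0,0.06,-0.14],[0,0,0],0.35]])

```text
clock: 21.65
ee_pos: [0.4535, -0.2505, 0.1957]
orientation: [0.867, -0.498, 0.004, -0.0]
contact_force: [-0.7, -1.0, -0.1]
width: 0.0556
```

>>> servo_tool(rows=[[[0.03,0,0],[0,0,0],0.35],[[0.07,0,0],[0,0,0],0.35],[[0.11,0,0],[0,0,0],0.35],[[0.14,0,0],[0,0,0],0.35],[[0.15,0,0],[0,0,0],0.35]])

```text
clock: 22.15
ee_pos: [0.5275, -0.3834, 0.1926]
orientation: [0.866, -0.501, 0.002, 0.001]
contact_force: [-0.5, -0.3, 0.4]
width: 0.0552
```

```bash
python3 - <<'E'
from h import *
t=cap('top','t12.png');s=cap('scene','s12.png');x=ctrl.state();print(x['clock'],x['ee_pos'],x['contact_force'])
print('bay px t',proj(t,[.5033,-.2196,.006]),'s',proj(s,[.5033,-.2196,.006]),'captop t',proj(t,[.5033,-.2196,.061]),proj(s,[.5033,-.2196,.061]))
E
```

```text
22.25 [ 0.52646798 -0.38083902  0.19197398] [-0.69485551  0.604936   -0.26744684]
bay px t [[365.78435024 236.07531931]] s [[280.90132788 259.32268897]] captop t [[367.83328092 233.28445491]] [[278.96619748 245.70555711]]
```

View pics/t12.png

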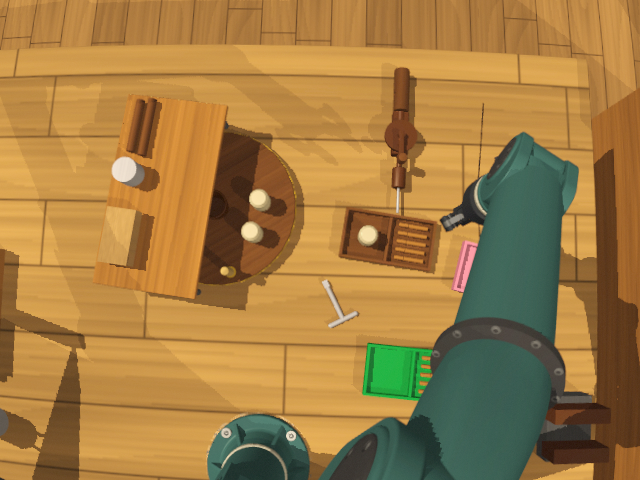

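View pics/s12.png

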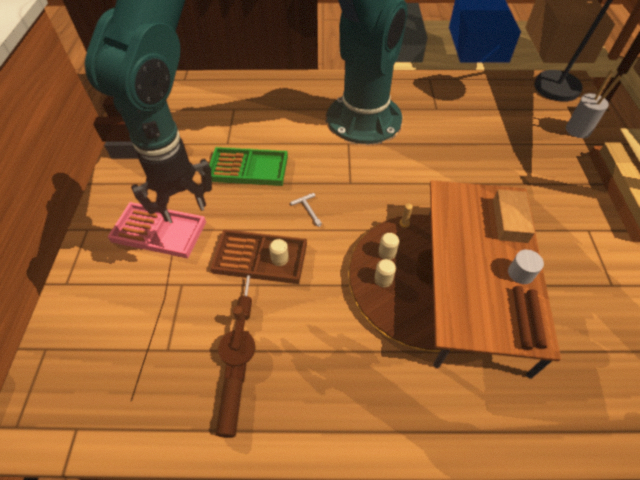

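The heavy cap stands centred in the walnut bay, at top (367,235) and scene (279,247). The two light caps stand on the wheel at top (259,199) and (251,231). The key and drill look unmoved. Handing in.

```bash
python3 -c "
from plant import ctrl;print(ctrl.finish_job())"
```

```text
the job is handed in; nothing more can be done
None
```

I swung the wheel by its knob to its stop, found the heavy cap by lifting all three, and stood it in the empty bay of the walnut peg box. I handed the job in at about 22 s; no verdict is reported.

- **Wheel:** the joint read about 2.51 by my measurement. A further 6 mm push command left the angle unchanged, so I took it as being at the stop.
- **Weighing:** the three caps read about −0.8, −0.9 and −3.8 N when lifted. The last is the heavy one, and it was the cap farthest from the robot.
- **Last checks:** in the top and scene pictures the heavy cap stands within a few mm of the bay's centre. The two light caps are upright on the wheel, the key and drill look unmoved, and the gripper is clear of everything.
- **Not checked:** I didn't measure the pot's position at the end. In the wrist pictures it was still standing at the middle of the wheel.
- **Slip:** I repeated a sideways shift while gripping the second cap, which moved it about 8 mm towards the wheel's axis. It stayed upright and well on the wheel, and it turned out to be a light one.

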